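# Close the indexing jaw on a core box half and hold its lock pin home

## Robot

A 6-joint arm with a two-finger parallel gripper is mounted at the origin on the work surface. World frame = base frame: x ahead of the robot, y to its left, z up, the work surface at z = 0. Lengths are in m, angles in rad, forces in N, time in s.
With the tool pointing down it reaches from about 0.375 to 0.9 m from the base axis. Payload 3.1 kg.
Tool frame: the origin (TCP) lies between the finger pads; the fingertips stand 17 mm ahead of it and the grasp point (between the pads) lies 2 mm behind it; z points along the fingers, y is the line along which they close (so a half turn about z gives the same grasp; the last joint's range is limited). The gripper opens to 85 mm and grips with 20 to 120 N. Pads are 22 mm wide; open, the fingers measure 114 mm over their backs; the gripper's body (76 mm by 85 mm) begins 54 mm behind the grasp point. The pads swing forward as they close: fully open they stand 13 mm farther back than shut.
Start: joints at [1.044, 0.527, 1.433, -0, 1.181, -0.178], TCP at [0.213, 0.588, 0.248] pointing down, gripper open.
Joint ranges: [-3.08, 3.08], [-0.75, 2.2], [0.22, 2.44], [-1.43, 4.57], [0, 2.65], [-2.85, 2.85]. Speed limits (rad/s): [2.79, 2.79, 3.14, 3.14, 3.14, 3.14].

## Interface

Orientations are given as a unit quaternion [x, y, z, w].
In Python, from station import sense, vision, order gives the robot as it stands.
- The arm moves only by the shell command python3 -m crank 'ROWS' [OPENING] [FORCE]. ROWS is JSON, a list of rows, each an object with "dp": the shift along the world's x, y, z in units of 30 mm (1.0 is 30 mm), a list of three; "angular": the turn, a rotation vector about the world's x, y, z in degrees, a list of three. In form: [{"dp": [dx, dy, dz], "angular": [ax, ay, az]}, ...]. A call has 1 to 20 rows; each row shifts and turns the commanded pose from where the row before left it; what a row does not reach is not made up. A row lasts 1/10 s, in which the tool goes at most 50 mm and 8.59 degrees, less where a joint would pass 70% of its speed; a pose out of reach is approached as far as the arm can. A call is refused whole if a number of a shift passes 1 or a number of a turn 8.59, either way. A call with a gripper value outside its range is refused whole. OPENING is the closure, from 0 (fully open) to 1 (shut), set as the call begins (- or left out, the last holds). The fingers move at their own pace and stop on an object; FORCE is the grip in N (left out, the last holds). Time passes only in rows, so rows that do not move let the fingers close. It gives the time, the measured TCP pose, the force, the opening and the grip force at its end, in the units of the state.
- sense(): the state, without advancing time (a new reading comes with each control period).
- vision.snapshot(name): name is "side" or "top" or "wrist"; returns a dict with "image" (420x560x3 uint8, blue, green, red), "range_z" (420x560 float32, m along the optical axis (not along the pixel's ray), 0 where there is no reading), "mtx" (3x3 intrinsics, pixels), "pose" (4x4, takes a point from camera to world coordinates); the wrist camera has in their place "mount" (4x4, takes a point from camera to tool coordinates, whose origin is the TCP and whose axes are the flange's). Camera axes: x right, y down, z forward; pixel columns grow to the right and rows downward; lengths in m; the calibration is good to about 2 mm. A picture is of the moment at which its call begins: read the wrist's pose just before it.
- order.sign_off(): hands the job in; it is judged then, once.
The state is a dict: "t": time; "q": joint angles; "qd": joint speeds; "tau": joint torques, N m; "tcp_pos": TCP position; "tool_rot": TCP orientation; "force": force on the tool from outside, world axes, zero at the start; "ft_torque": the same for the moment, N m; "finger_gap": opening from 0.0 (shut) to 1.0 (fully open); "gripper_force": force on a finger pad.
Only numpy, scipy, OpenCV 4.12 (cv2) and the standard library are available. Lean on these libraries where they do the work, as an engineer would, in place of code of your own. Each camera call takes 0.05 s, during which the arm holds its last target. There are 200 camera calls.

## Task

Stand the orange core box half, hollow side up, on the steel bar of the clamping slide, lengthwise along the bar between the fixed iron jaw and the brass sliding jaw, and let go of it. Then take the round steel plunger knob on the sliding jaw, pull it up to free the lock pin, slide the jaw to the next hole towards the fixed jaw so that the core box half is shut in between the jaws, and let the pin drop fully home in that hole. Finish still gripping the knob with the pin home: do not let go of it, and leave the other things on the bench where they are.

Things in the scene. Friction and masses are not known exactly. Their poses are not given: they have to be found in the camera images.
- seat (a point): Point on the clamping slide, fixed to the bench: a level steel bar 330 long, 90 wide, top 26 mm above the bench. The point is on the bar's top and centre line, where the middle of the core box half's underside is when it stands against the fixed jaw. Axes: z up, y along the bar from the fixed jaw to the sliding jaw, x across it. At the start the gap between the jaws is 143 mm; in the next hole 93 mm.
- jaw_face (a point): Middle of the lower edge of the fixed jaw's face, on the bar's top, 45 mm from seat along -y; same axes. The fixed jaw is an iron block 80 wide and 42 mm high at one end of the bar; its face looks along +y.
- next_hole (a point): Mouth of the hole that the pin must end in, on the bar's top and centre line, 95 mm from seat along +y; same axes. The bar has three holes 50 mm apart (+95, +145, +195 mm); the sliding jaw starts locked in the middle one. This one is at first under the front of the brass block.
- corebox_mid (a point): Centre of the core box half (half-way up): orange resin block 90 long (its y axis) x 56 wide (x) x 42 mm high (z), 0.28 kg, with a hollow 31 wide and 66 long in its top, solid flat sides, either end first. It starts loose on the bench, hollow up. The sliding jaw may push it along the bar by up to about 45 mm with little force.
- knob (a point): Centre of the plunger knob on the brass sliding jaw: upright steel cylinder 24 mm across, 32 high, 74 mm above the bench with the pin home; below it 8 mm of space, then the brass block, its top 49.5 mm above the bench, 74 wide, reaching 47 mm from the knob's axis towards the fixed jaw and 35 mm the other way. Its axes are those of seat.
- plunger (a joint): How far the knob with its lock pin (10 mm across, round end, holes 14 mm wide) is pulled up, m: 0 pin fully home, free of its hole above about 0.013, end stop at 0.026. A spring pushes it down: about 5 N at 0, 10 N at the end stop; let go of, it drops back until the pin rests on the bar or falls into a hole.
- slide (a joint): Travel of the sliding jaw from its starting hole, m: grows towards the fixed jaw (the -y axis of seat); 0 starting hole, 0.05 next hole. About 2 N moves it with the pin out; with the pin home it has about 2 mm of play either way.
- weight_a: Smaller cast iron core weight, round, 72 mm across, 64 high with a knob on top; a bystander. Origin at the centre of its underside.
- weight_b: Larger cast iron core weight, round, 81 mm across, 64 high; a bystander. Origin at the centre of its underside.
- rammer: Turned boxwood rammer standing upright, 60 mm across, 142 high; a bystander. Origin at the centre of its underside.
- probe: Copper vent probe with a boxwood handle lying on the bench, 200 long (y), 16 high at the handle; a bystander. Origin on the bench near its middle.
- tin: Open round tin with brass chaplets, 80 mm across, 45 high; a bystander. Origin at the centre of its underside.
Not all that is in view belongs to the job. What is meant by the part that bears corebox_mid is not blue or green, and is the larger of those in its own colour.

How it is judged:
On the way, in this order (a step that is already met when the one before it is completed fails the run):
1. the core box half stands on the bar between the jaws, lengthwise and let go of, with the sliding jaw still locked in its starting hole (x of corebox_mid in the frame of seat between -0.015 and 0.015 m and z of corebox_mid in the frame of seat between 0.016 and 0.026 m and angle between corebox_mid's own z axis and vertical below 0.12 rad and angle between the y axis of corebox_mid and the y axis of seat, either way round below 0.15 rad and y of corebox_mid in the frame of seat between -0.008 and 0.055 m and contact force between the fingers and corebox below 0.2 N and value of joint slide between -0.005 and 0.005 m and value of joint plunger below 0.003 m and linear speed of corebox below 0.02 m/s), for 0.2 s.
2. the gripped knob is pulled up and the pin is out of its hole (contact force between the fingers and plunger above 1.5 N and value of joint plunger above 0.01 m), for 0.1 s.
3. the pin is home in the next hole towards the fixed jaw (value of joint slide between 0.0455 and 0.0545 m and value of joint plunger below 0.002 m), for 0.2 s.
At the end, for the whole second after the job is handed in: Fingers still on the knob (over 1.5 N), pin home (lifted under 2 mm) in the next hole (slide 50 mm, within 4.5 mm); core box half let go, upright on the bar between the jaws, within 15 mm of the bar's centre line, 0.15 rad lengthwise and -6 to +8 mm of its place against the fixed jaw (all of step 3 and contact force between the fingers and plunger above 1.5 N and x of corebox_mid in the frame of seat between -0.015 and 0.015 m and z of corebox_mid in the frame of seat between 0.016 and 0.026 m and angle between corebox_mid's own z axis and vertical below 0.12 rad and angle between the y axis of corebox_mid and the y axis of seat, either way round below 0.15 rad and y of corebox_mid in the frame of seat between -0.006 and 0.008 m and contact force between the fingers and corebox below 0.2 N and velocity of joint slide between -0.01 and 0.01 m/s); the arm keeps its last pose, push and grip.
It fails at once if the smaller cast iron core weight is pushed more than 30 mm or tipped over (distance of weight_a from where it was at the start of the episode above 0.03 m or angle between weight_a's own z axis and vertical above 0.5 rad).
It fails at once if the larger cast iron core weight is pushed more than 30 mm or tipped over (distance of weight_b from where it was at the start of the episode above 0.03 m or angle between weight_b's own z axis and vertical above 0.5 rad).
It fails at once if the boxwood rammer is pushed more than 30 mm or tipped over (distance of rammer from where it was at the start of the episode above 0.03 m or angle between rammer's own z axis and vertical above 0.5 rad).
It fails at once if the copper vent probe is pushed more than 30 mm or tipped over (distance of probe from where it was at the start of the episode above 0.03 m or angle between probe's own z axis and vertical above 0.5 rad).
It fails at once if the tin of chaplets is pushed more than 30 mm or tipped over (distance of tin from where it was at the start of the episode above 0.03 m or angle between tin's own z axis and vertical above 0.5 rad).
It also fails if it takes over 54 s, if anything falls off the work surface, if the arm or the gripper's body presses on something with over 40 N, if the wrist force passes 120 N, or if a joint passes its speed limit or range.

## Working session

There is one attempt and no reset: what is moved stays moved. The work goes in short steps, Python scripts to look and compute and a shell command to move; the robot and the scene stay as the last step left them, time stands still between calls to the robot, and variables do not carry over. Pictures are saved under pics/ and viewed, at most 10 in all, crops included, and the job is handed in when it is done.

```bash
ls; mkdir -p pics; python3 - <<'E'
from station import sense,vision
import cv2,numpy as np
s=sense();print({k:np.round(v,3).tolist() for k,v in s.items()})
for n in("top","side"):
    d=vision.snapshot(n);cv2.imwrite(f"pics/{n}0.png",d["image"]);np.savez(f"{n}0.npz",**d);print(n,d["mtx"].tolist(),np.round(d["pose"],3).tolist())
E
```

```text
pics
{'t': 0.0, 'q': [1.044, 0.528, 1.434, -0.0, 1.181, -0.178], 'qd': [-0.001, 0.002, 0.001, 0.001, -0.0, 0.0], 'tau': [0.001, -44.234, -17.803, -0.0, 0.008, -0.0], 'tcp_pos': [0.213, 0.587, 0.247], 'tool_rot': [0.173, 0.985, -0.001, -0.0], 'force': [0.758, -0.099, -0.015], 'ft_torque': [0.023, -0.002, 0.014], 'gripper_force': 0.0, 'finger_gap': 0.999}
top [[530.6574470884481, 0.0, 280.7234387715036], [0.0, 530.6574470884481, 213.6656458684368], [0.0, 0.0, 1.0]] [[0.02, -0.984, 0.175, 0.375], [-1.0, -0.022, -0.01, -0.022], [0.014, -0.175, -0.985, 1.27], [0.0, 0.0, 0.0, 1.0]]
side [[516.7170346057899, 0.0, 289.7548780865248], [0.0, 516.7170346057899, 212.73669418427062], [0.0, 0.0, 1.0]] [[0.998, -0.008, 0.059, 0.481], [-0.056, -0.487, 0.871, -1.39], [0.022, -0.873, -0.487, 0.826], [0.0, 0.0, 0.0, 1.0]]
```

View pics/top0.png

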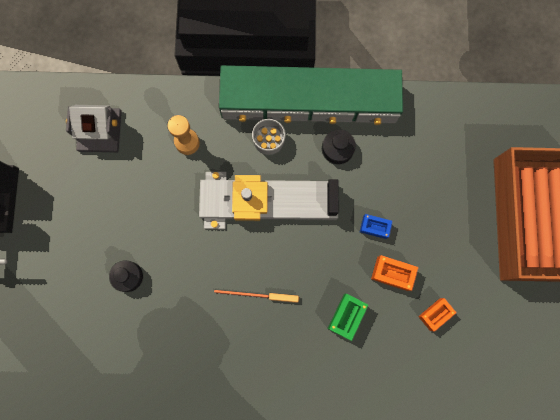

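View pics/side0.png

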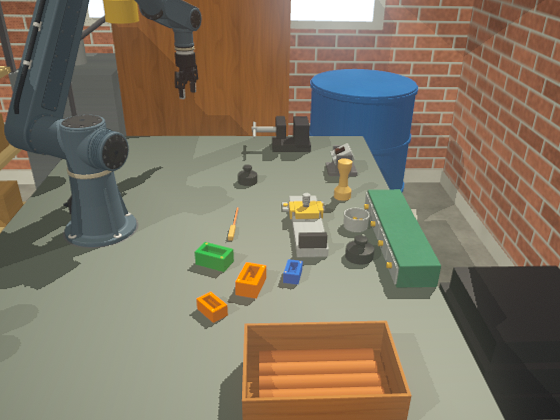

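The top view shows the larger orange block at (396,273) and the smaller at (438,315), with blue at (376,226) and green at (349,317). There is also an orange tray of rods at the right edge, which is not a box half. The slide has its fixed jaw at (333,198) and its knob at (247,194). The part meant is the one at (396,273), as it is the larger orange one. I'll measure it and confirm it in an enlarged crop.

```bash
cat > h.py <<'E'
import numpy as np,cv2
def cloud(d):
    K,T,z=d["mtx"],d["pose"],d["range_z"]
    v,u=np.mgrid[:z.shape[0],:z.shape[1]]
    p=np.stack([(u-K[0,2])/K[0,0]*z,(v-K[1,2])/K[1,1]*z,z],-1)
    return p@T[:3,:3].T+T[:3,3]
def rect(P,m):
    r=cv2.minAreaRect((P[m][:,:2]*1000).astype(np.float32))
    return np.round(r[0],1),np.round(r[1],1),round(r[2],1),np.round(np.median(P[m][:,2])*1000,1),m.sum()
E
python3 - <<'E'
from h import *
d=np.load("top0.npz");P=cloud(d);im=d["image"]
z=P[...,2];h=cv2.cvtColor(im,cv2.COLOR_BGR2HSV)
v,u=np.mgrid[:420,:560]
box=lambda a,b,c,e:(u>=a)&(u<b)&(v>=c)&(v<e)
org=(h[...,0]<14)&(h[...,1]>150)
hi=(z>.036)&(z<.05)
print("core",rect(P,org&hi&box(365,425,250,297)))
print("small",rect(P,org&(z>.02)&box(415,460,295,335)))
b=box(195,345,165,235)
print("bar",rect(P,b&(z>.021)&(z<.031)&box(268,330,170,230)))
print("barleft",rect(P,b&(z>.021)&(z<.031)&box(195,232,178,222)))
print("jaw",rect(P,b&(z>.062)&(z<.074)&box(320,345,170,225)))
print("brass",rect(P,b&(z>.045)&(z<.055)&box(228,275,170,225)))
print("knob",rect(P,b&(z>.083)&(z<.097)&box(230,270,175,215)))
for n,a in dict(weightR=(318,360,125,168),tin=(248,290,115,158),ramm=(165,205,110,160),blue=(355,400,210,242)).items():
    print(n,rect(P,box(*a)&(z>.015)))
cv2.imwrite("pics/crop1.png",cv2.resize(im[160:345,190:470],None,fx=2.8,fy=2.8,interpolation=cv2.INTER_CUBIC))
E
```

```text
core (array([ 461.8, -302.2]), array([91.4, 57. ]), 73.2, np.float64(42.3), np.int64(576))
small (array([ 355.4, -232.6]), array([ 71.2, 417.8]), 4.5, np.float64(31.5), np.int64(462))
bar (array([634.1, -76. ]), array([ 92.4, 145.8]), 1.4, np.float64(26.3), np.int64(2062))
barleft (array([630. , 123.1]), array([90.7, 77.1]), 1.3, np.float64(26.3), np.int64(1109))
jaw (array([ 633.8, -153.9]), array([80.3, 21.4]), 1.3, np.float64(68.5), np.int64(305))
brass (array([631.5,  41.5]), array([104.8,  80.3]), 1.4, np.float64(49.7), np.int64(1247))
knob (array([631. ,  46.2]), array([22. , 22.9]), 46.2, np.float64(90.0), np.int64(92))
weightR (array([597.2, -89.1]), array([ 78.5, 459.6]), 64.3, np.float64(34.7), np.int64(880))
tin (array([613.6, -34.1]), array([468.1,  99.5]), 9.0, np.float64(29.7), np.int64(712))
ramm (array([584.2,  96.2]), array([480.8,  58.5]), 29.1, np.float64(117.9), np.int64(800))
blue (array([ 498.4, -146.3]), array([ 73.2, 343.7]), 32.7, np.float64(29.8), np.int64(469))
```

View pics/crop1.png

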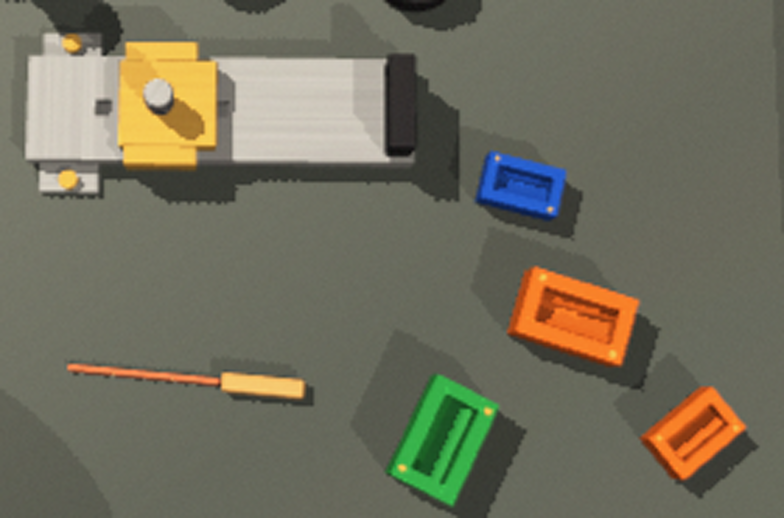

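The crop confirms the larger orange half at (575,316) in the crop, which is (396,273) in the full view. It is 91 x 57 mm, hollow up and clear of its neighbours. Next I move above it and turn the closing axis across its width.

```bash
python3 -m crank '[{"dp":[0.6,-1,0],"angular":[0,0,-2.9]},{"dp":[0.6,-1,0],"angular":[0,0,-2.9]},{"dp":[0.6,-1,0],"angular":[0,0,-2.9]},{"dp":[0.6,-1,0],"angular":[0,0,-2.9]},{"dp":[0.6,-1,0],"angular":[0,0,-2.9]},{"dp":[0.6,-1,0],"angular":[0,0,-2.9]},{"dp":[0.6,-1,0],"angular":[0,0,-2.9]},{"dp":[0.6,-1,0],"angular":[0,0,-2.9]},{"dp":[0.6,-1,0],"angular":[0,0,-2.9]},{"dp":[0.6,-1,0],"angular":[0,0,-2.9]},{"dp":[0.3,-1,0],"angular":[0,0,-2.9]},{"dp":[0.3,-1,0],"angular":[0,0,-2.9]},{"dp":[0.3,-1,0],"angular":[0,0,-2.9]},{"dp":[0.3,-1,0],"angular":[0,0,-2.9]},{"dp":[0.3,-1,0],"angular":[0,0,-2.9]},{"dp":[0.3,-1,0],"angular":[0,0,-2.9]},{"dp":[0.3,-1,0],"angular":[0,0,-2.9]},{"dp":[0.3,-1,0],"angular":[0,0,-2.9]},{"dp":[0.3,-1,0],"angular":[0,0,-2.9]},{"dp":[0.3,-1,0],"angular":[0,0,-2.9]}]' 0 40
python3 -m crank '[{"dp":[-0.07,-1,0],"angular":[0,0,-2.9]},{"dp":[-0.07,-1,0],"angular":[0,0,-2.9]},{"dp":[-0.07,-1,0],"angular":[0,0,-2.9]},{"dp":[-0.07,-1,0],"angular":[0,0,-2.9]},{"dp":[-0.07,-1,0],"angular":[0,0,-2.9]},{"dp":[-0.07,-1,0],"angular":[0,0,-2.9]},{"dp":[-0.07,-1,0],"angular":[0,0,-2.9]},{"dp":[-0.07,-1,0],"angular":[0,0,-2.9]},{"dp":[-0.07,-1,0],"angular":[0,0,-2.9]},{"dp":[-0.07,-0.65,0],"angular":[0,0,-2.9]},{"dp":[0,0,0],"angular":[0,0,0]},{"dp":[0,0,0],"angular":[0,0,0]}]'
cat >> h.py <<'E'
from scipy.spatial.transform import Rotation as R
def pose():
    from station import sense
    s=sense();r=R.from_quat(s["tool_rot"]).as_matrix()
    yaw=np.degrees(np.arctan2(r[1,1],r[0,1]));yaw=(yaw+90)%180-90
    print("t",round(s["t"],2),"tcp",np.round(np.array(s["tcp_pos"])*1000,1),"closeyaw",round(yaw,2),"z",np.round(r[:,2],3),"F",np.round(s["force"],1),"gap",round(s["finger_gap"],3),"gf",round(s["gripper_force"],1),"q",np.round(s["q"],2))
    T=np.eye(4);T[:3,:3]=r;T[:3,3]=s["tcp_pos"];return T
E
python3 - <<'E'
from h import *
T=pose()
from station import vision
d=vision.snapshot("wrist");print(np.round(d["mount"],3).tolist())
d=dict(d);d["pose"]=T@d["mount"];P=cloud(d);z=P[...,2];h=cv2.cvtColor(d["image"],cv2.COLOR_BGR2HSV)
m=(h[...,0]<14)&(h[...,1]>150)&(z>.036)&(z<.05)&(abs(P[...,0]-.462)<.08)&(abs(P[...,1]+.302)<.08)
print(rect(P,m))
cv2.imwrite("pics/w1.png",d["image"])
E
```

```text
t: 2.1
tcp_pos: [0.4829, -0.0137, 0.2481]
tool_rot: [0.63, 0.777, -0.0, -0.0]
force: [1.3, -0.3, 0.3]
finger_gap: 1.0
gripper_force: 0.0
t: 3.3
tcp_pos: [0.4616, -0.3012, 0.2479]
tool_rot: [0.804, 0.595, 0.0, -0.001]
force: [0.3, 0.8, -0.7]
finger_gap: 1.001
gripper_force: 0.0
t 3.3 tcp [ 461.6 -301.2  247.9] closeyaw -16.94 z [-0.001  0.002 -1.   ] F [ 0.3  0.8 -0.7] gap 1.001 gf 0.0 q [-0.78  0.43  1.62  0.    1.1  -0.49]
[[-0.001, -0.956, -0.295, 0.075], [1.0, -0.001, -0.001, 0.001], [0.0, -0.295, 0.956, -0.125], [0.0, 0.0, 0.0, 1.0]]
(array([ 461.3, -302.3]), array([89.9, 56.1]), 73.2, np.float64(40.6), np.int64(194))
```

```bash
python3 -m crank '[{"dp":[0,-0.03,-1],"angular":[0,0,0]},{"dp":[0,0,-1],"angular":[0,0,0]},{"dp":[0,0,-1],"angular":[0,0,0]},{"dp":[0,0,-1],"angular":[0,0,0]},{"dp":[0,0,-1],"angular":[0,0,0]},{"dp":[0,0,-1],"angular":[0,0,0]},{"dp":[0,0,-0.8],"angular":[0,0,0]},{"dp":[0,0,-0.5],"angular":[0,0,0]},{"dp":[0,0,0],"angular":[0,0,0]}]' 0 40
python3 -m crank '[{"dp":[0,0,0],"angular":[0,0,0]},{"dp":[0,0,0],"angular":[0,0,0]},{"dp":[0,0,0],"angular":[0,0,0]},{"dp":[0,0,0],"angular":[0,0,0]},{"dp":[0,0,0],"angular":[0,0,0]},{"dp":[0,0,0],"angular":[0,0,0]},{"dp":[0,0,0],"angular":[0,0,0]},{"dp":[0,0,0],"angular":[0,0,0]}]' 1 40
```

```text
t: 4.25
tcp_pos: [0.4613, -0.3008, 0.0277]
tool_rot: [0.803, 0.596, -0.0, -0.002]
force: [-0.1, 0.0, 0.1]
finger_gap: 0.999
gripper_force: 0.0
t: 5.05
tcp_pos: [0.4626, -0.3032, 0.0308]
tool_rot: [0.803, 0.595, 0.0, 0.001]
force: [0.7, 0.5, 6.6]
finger_gap: 0.648
gripper_force: 45.0
```

```bash
python3 -m crank '[{"dp":[0,0,0.4],"angular":[0,0,0]},{"dp":[0,0,0.8],"angular":[0,0,0]},{"dp":[0,0,1],"angular":[0,0,0]},{"dp":[0,0,1],"angular":[0,0,0]},{"dp":[0,0,0.8],"angular":[0,0,0]},{"dp":[0.3,0.4,0],"angular":[0,0,1]},{"dp":[0.632,0.8,0],"angular":[0,0,2]},{"dp":[0.632,0.8,0],"angular":[0,0,2]},{"dp":[0.632,0.8,0],"angular":[0,0,2]},{"dp":[0.632,0.8,0],"angular":[0,0,2]},{"dp":[0.632,0.8,0],"angular":[0,0,2]},{"dp":[0.632,0.8,0],"angular":[0,0,2]},{"dp":[0.632,0.8,0],"angular":[0,0,2]},{"dp":[0.632,0.8,0],"angular":[0,0,2]},{"dp":[0.3,0.4,0],"angular":[0,0,1]},{"dp":[0,0,0],"angular":[0,0,0]},{"dp":[0,0,0],"angular":[0,0,0]},{"dp":[0,0,0],"angular":[0,0,0]}]'
python3 - <<'E'
from h import *
T=pose()
from station import vision
d=vision.snapshot("side");P=cloud(d);z=P[...,2];h=cv2.cvtColor(d["image"],cv2.COLOR_BGR2HSV)
m=(h[...,0]<14)&(h[...,1]>150)&(z>.08)&(z<.2)&(abs(P[...,0]-.633)<.08)&(abs(P[...,1]+.087)<.1)
print(rect(P,m), np.percentile(z[m],[1,99]))
cv2.imwrite("pics/s1.png",cv2.resize(d["image"][150:350,200:440],None,fx=2.5,fy=2.5))
E
```

```text
t: 6.85
tcp_pos: [0.6305, -0.0877, 0.1489]
tool_rot: [0.701, 0.713, -0.001, -0.001]
force: [-0.5, -0.4, -3.3]
finger_gap: 0.646
gripper_force: 43.9
t 6.85 tcp [630.5 -87.7 148.9] closeyaw 1.0 z [-0.002  0.    -1.   ] F [-0.5 -0.4 -3.3] gap 0.646 gf 43.9 q [-0.31  0.66  1.49 -0.    0.99 -0.33]
(array([628.6, -94.1]), array([89.9, 55.8]), 87.0, np.float64(145.6), np.int64(109)) [0.11906389 0.16231949]
```

View pics/s1.png

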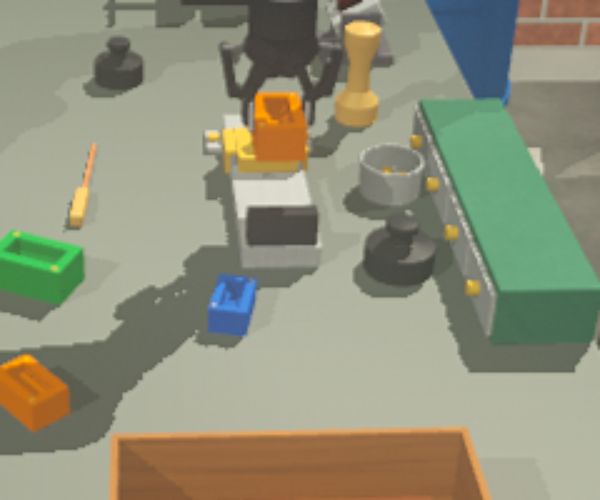

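The crop shows the block held level above the bar, hollow up and clear of both jaws: block at (279,125), fixed jaw at (281,225). I'll shift it 12 mm away from the fixed jaw, lower it and feel for contact.

```bash
python3 -m crank '[{"dp":[0.05,0.2,-0.5],"angular":[0,0,0]},{"dp":[0.04,0.2,-0.9],"angular":[0,0,0.2]},{"dp":[0,0,-0.8],"angular":[0,0,0]},{"dp":[0,0,-0.4],"angular":[0,0,0]},{"dp":[0,0,-0.2],"angular":[0,0,0]},{"dp":[0,0,-0.1],"angular":[0,0,0]},{"dp":[0,0,0],"angular":[0,0,0]},{"dp":[0,0,0],"angular":[0,0,0]}]'
python3 -m crank '[{"dp":[0,0,-0.07],"angular":[0,0,0]},{"dp":[0,0,-0.05],"angular":[0,0,0]},{"dp":[0,0,0],"angular":[0,0,0]},{"dp":[0,0,0],"angular":[0,0,0]}]'
```

```text
t: 7.7
tcp_pos: [0.6351, -0.0752, 0.0633]
tool_rot: [0.699, 0.715, 0.0, 0.001]
force: [-0.6, 0.2, -2.4]
finger_gap: 0.648
gripper_force: 43.8
t: 8.1
tcp_pos: [0.6343, -0.0748, 0.0588]
tool_rot: [0.699, 0.715, 0.0, 0.0]
force: [-0.2, 0.4, -3.2]
finger_gap: 0.647
gripper_force: 43.8
```

```bash
python3 -m crank '[{"dp":[0,0,-0.05],"angular":[0,0,0]},{"dp":[0,0,-0.05],"angular":[0,0,0]},{"dp":[0,0,0],"angular":[0,0,0]},{"dp":[0,0,0],"angular":[0,0,0]}]'
```

```text
t: 8.5
tcp_pos: [0.6346, -0.0749, 0.0568]
tool_rot: [0.699, 0.715, 0.0, 0.0]
force: [-1.4, 0.0, 5.7]
finger_gap: 0.644
gripper_force: 44.7
```

The block has touched down on the bar. I release it and rise.

```bash
python3 -m crank '[{"dp":[0,0,0],"angular":[0,0,0]},{"dp":[0,0,0],"angular":[0,0,0]},{"dp":[0,0,0],"angular":[0,0,0]},{"dp":[0,0,0],"angular":[0,0,0]},{"dp":[0,0,0],"angular":[0,0,0]},{"dp":[0,0,0.3],"angular":[0,0,0]},{"dp":[0,0,0.7],"angular":[0,0,0]},{"dp":[0,0,1],"angular":[0,0,0]},{"dp":[0,0,1],"angular":[0,0,0]},{"dp":[0,0,1],"angular":[0,0,0]},{"dp":[0,0,1],"angular":[0,0,0]},{"dp":[0,0,0],"angular":[0,0,0]},{"dp":[0,0,0],"angular":[0,0,0]}]' 0 40
python3 - <<'E'
from h import *
T=pose()
from station import vision
d=dict(vision.snapshot("wrist"));d["pose"]=T@d["mount"]
cv2.imwrite("pics/w2.png",d["image"])
for d in (d,vision.snapshot("side")):
    P=cloud(d);z=P[...,2];x=P[...,0];y=P[...,1];h=cv2.cvtColor(d["image"],cv2.COLOR_BGR2HSV)
    reg=(abs(x-.633)<.08)
    print("core",rect(P,(h[...,0]<14)&(h[...,1]>150)&(z>.06)&(z<.076)&reg&(abs(y+.08)<.1)))
    k=reg&(abs(y-.046)<.03)&(z>.083)&(z<.097)
    if k.any(): print("knob",rect(P,k))
    k=reg&(abs(y+.15)<.03)&(z>.062)&(z<.074)&(h[...,2]<90)
    if k.any(): print("jaw",rect(P,k))
E
```

```text
t: 9.8
tcp_pos: [0.6346, -0.0749, 0.207]
tool_rot: [0.699, 0.715, 0.0, 0.001]
force: [-0.3, 1.3, -0.4]
finger_gap: 1.001
gripper_force: 0.0
t 9.8 tcp [634.6 -74.9 207. ] closeyaw 1.28 z [ 0.002 -0.001 -1.   ] F [-0.3  1.3 -0.4] gap 1.001 gf 0.0 q [-0.29  0.59  1.44 -0.    1.11 -0.31]
core (array([635.2, -72.2]), array([56.2, 84.9]), 1.1, np.float64(64.5), np.int64(347))
knob (array([632. ,  45.6]), array([23.4, 23.8]), 43.0, np.float64(89.2), np.int64(1213))
jaw (array([ 634.1, -154.4]), array([79.9, 22.6]), 1.3, np.float64(67.2), np.int64(2191))
core (array([625. , -83.1]), array([53.7, 91.6]), 9.7, np.float64(62.3), np.int64(35))
knob (array([626.6,  40.7]), array([25. , 21.8]), 85.0, np.float64(90.2), np.int64(35))
jaw (array([ 630.2, -165.2]), array([76. , 12.5]), 0.1, np.float64(64.0), np.int64(38))
```

View pics/w2.png

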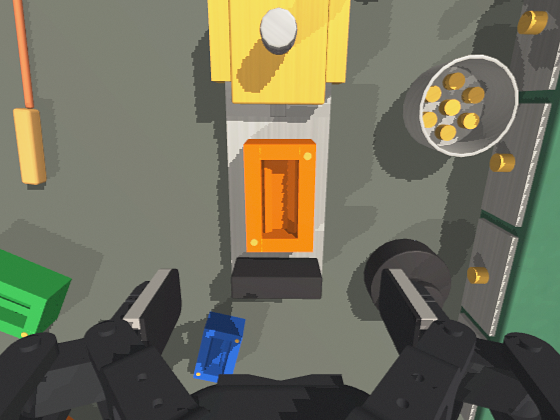

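The wrist view shows the box half at (280,196), straight on the bar between the iron jaw (278,278) and the brass block, with the knob at (278,30). Next I move over the knob and grip it.

```bash
python3 -m crank '[{"dp":[-0.02,0.5,0],"angular":[0,0,0]},{"dp":[-0.02,1,0],"angular":[0,0,0]},{"dp":[-0.02,1,0],"angular":[0,0,0]},{"dp":[-0.02,1,0],"angular":[0,0,0]},{"dp":[-0.02,0.53,0],"angular":[0,0,0]},{"dp":[0,0,-0.6],"angular":[0,0,0]},{"dp":[0,0,-1],"angular":[0,0,0]},{"dp":[0,0,-1],"angular":[0,0,0]},{"dp":[0,0,-1],"angular":[0,0,0]},{"dp":[0,0,-0.5],"angular":[0,0,0]},{"dp":[0,0,-0.2],"angular":[0,0,0]},{"dp":[0,0,0],"angular":[0,0,0]},{"dp":[0,0,0],"angular":[0,0,0]}]' 0 40
python3 -c "from h import *;pose()"
```

```text
t: 11.2
tcp_pos: [0.6324, 0.046, 0.0778]
tool_rot: [0.699, 0.715, 0.001, 0.001]
force: [0.2, -0.0, 0.4]
finger_gap: 1.0
gripper_force: 0.0
t 11.2 tcp [632.4  46.   77.8] closeyaw 1.27 z [ 0.002 -0.    -1.   ] F [ 0.2 -0.   0.4] gap 1.0 gf 0.0 q [-0.1   0.76  1.53 -0.    0.85 -0.13]
```

```bash
python3 -m crank '[{"dp":[-0.02,0,0],"angular":[0,0,0]},{"dp":[0,0,0],"angular":[0,0,0]},{"dp":[0,0,0],"angular":[0,0,0]},{"dp":[0,0,0],"angular":[0,0,0]},{"dp":[0,0,0],"angular":[0,0,0]},{"dp":[0,0,0],"angular":[0,0,0]},{"dp":[0,0,0],"angular":[0,0,0]},{"dp":[0,0,0],"angular":[0,0,0]},{"dp":[0,0,0],"angular":[0,0,0]},{"dp":[0,0,0],"angular":[0,0,0]}]' 1 60
python3 -m crank '[{"dp":[0,0,0.1],"angular":[0,0,0]},{"dp":[0,0,0.2],"angular":[0,0,0]},{"dp":[0,0,0.2],"angular":[0,0,0]},{"dp":[0,0,0.1],"angular":[0,0,0]},{"dp":[0,0,0],"angular":[0,0,0]},{"dp":[0,0,0],"angular":[0,0,0]},{"dp":[0,0,0],"angular":[0,0,0]}]'
```

```text
t: 12.2
tcp_pos: [0.6311, 0.0461, 0.0774]
tool_rot: [0.699, 0.715, 0.0, 0.0]
force: [-0.9, 0.1, 5.2]
finger_gap: 0.262
gripper_force: 58.7
t: 12.9
tcp_pos: [0.631, 0.046, 0.0945]
tool_rot: [0.699, 0.715, 0.0, 0.0]
force: [3.8, -0.6, -8.1]
finger_gap: 0.26
gripper_force: 59.2
```

The pin is out: lifted 17 mm with the spring pulling 8 N. Now I slide the jaw 50 mm towards the fixed jaw.

```bash
python3 -m crank '[{"dp":[0.002,-0.1,0],"angular":[0,0,0]},{"dp":[0.004,-0.2,0],"angular":[0,0,0]},{"dp":[0.004,-0.2,0],"angular":[0,0,0]},{"dp":[0.004,-0.2,0],"angular":[0,0,0]},{"dp":[0.004,-0.2,0],"angular":[0,0,0]},{"dp":[0.004,-0.2,0],"angular":[0,0,0]},{"dp":[0.004,-0.2,0],"angular":[0,0,0]},{"dp":[0.004,-0.2,0],"angular":[0,0,0]},{"dp":[0.004,-0.1,0],"angular":[0,0,0]},{"dp":[0,-0.067,0],"angular":[0,0,0]},{"dp":[0,0,0],"angular":[0,0,0]},{"dp":[0,0,0],"angular":[0,0,0]},{"dp":[0,0,0],"angular":[0,0,0]}]'
python3 -c "from h import *;pose()"
```

```text
t: 14.2
tcp_pos: [0.6316, -0.004, 0.0946]
tool_rot: [0.699, 0.715, -0.0, -0.0]
force: [3.5, 2.8, -9.2]
finger_gap: 0.254
gripper_force: 59.2
t 14.2 tcp [631.6  -4.   94.6] closeyaw 1.26 z [-0.  0. -1.] F [ 3.5  2.8 -9.2] gap 0.254 gf 59.2 q [-0.18  0.73  1.53  0.    0.88 -0.21]
```

```bash
python3 -m crank '[{"dp":[0,0,-0.1],"angular":[0,0,0]},{"dp":[0,0,-0.15],"angular":[0,0,0]},{"dp":[0,0,-0.15],"angular":[0,0,0]},{"dp":[0,0,-0.1],"angular":[0,0,0]},{"dp":[0,0,0],"angular":[0,0,0]},{"dp":[0,0,0],"angular":[0,0,0]}]'
python3 -m crank '[{"dp":[0,0,-0.1],"angular":[0,0,0]},{"dp":[0,0,-0.05],"angular":[0,0,0]},{"dp":[0,0,0],"angular":[0,0,0]},{"dp":[0,0,0],"angular":[0,0,0]},{"dp":[0,0,0],"angular":[0,0,0]}]'
```

```text
t: 14.8
tcp_pos: [0.6316, -0.004, 0.0796]
tool_rot: [0.699, 0.715, -0.0, -0.0]
force: [2.4, 2.3, -4.9]
finger_gap: 0.259
gripper_force: 59.5
t: 15.3
tcp_pos: [0.6317, -0.004, 0.0773]
tool_rot: [0.699, 0.715, -0.0, 0.0]
force: [-1.3, 2.0, 5.0]
finger_gap: 0.261
gripper_force: 61.0
```

The knob is back at its home height, with the stop taking load. I check the box half and the pin height.

```bash
python3 - <<'E'
from h import *
T=pose()
from station import vision
d=dict(vision.snapshot("wrist"));d["pose"]=T@d["mount"]
for n,d in(("w",d),("t",vision.snapshot("top"))):
    P=cloud(d);z=P[...,2];x=P[...,0];y=P[...,1];h=cv2.cvtColor(d["image"],cv2.COLOR_BGR2HSV)
    m=(h[...,0]<14)&(h[...,1]>150)&(z>.055)&(z<.078)&(abs(x-.633)<.06)&(abs(y+.1)<.08)
    if m.any():print(n,"core",rect(P,m))
    m=(h[...,0]>18)&(h[...,0]<32)&(h[...,1]>150)&(z>.045)&(z<.055)&(abs(x-.633)<.06)&(abs(y+.0)<.08)
    if m.any():print(n,"brass",rect(P,m))
    if n=="t":cv2.imwrite("pics/t2.png",cv2.resize(d["image"][100:350,150:450],None,fx=2.5,fy=2.5))
    else: cv2.imwrite("pics/w3.png",d["image"])
E
```

```text
t 15.3 tcp [631.7  -4.   77.3] closeyaw 1.29 z [ 0. -0. -1.] F [-1.3  2.   5. ] gap 0.261 gf 61.0 q [-0.18  0.76  1.54 -0.    0.85 -0.21]
w core (array([633.6, -54. ]), array([37.9,  9.5]), 0.7, np.float64(64.3), np.int64(1933))
w brass (array([632.6,  -9.5]), array([104.5,  82.3]), 0.5, np.float64(48.8), np.int64(18091))
t core (array([634.7, -99.1]), array([56.8, 89.4]), 0.9, np.float64(66.8), np.int64(331))
```

View pics/w3.png

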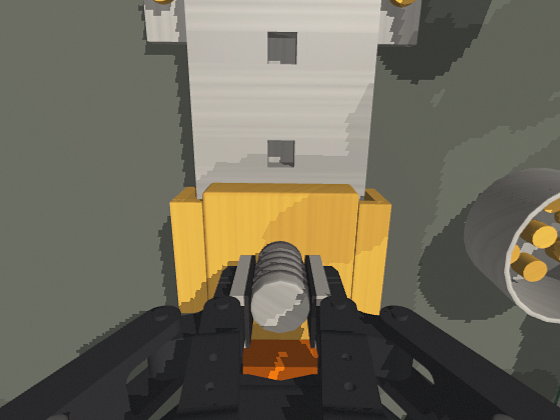

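View pics/t2.png

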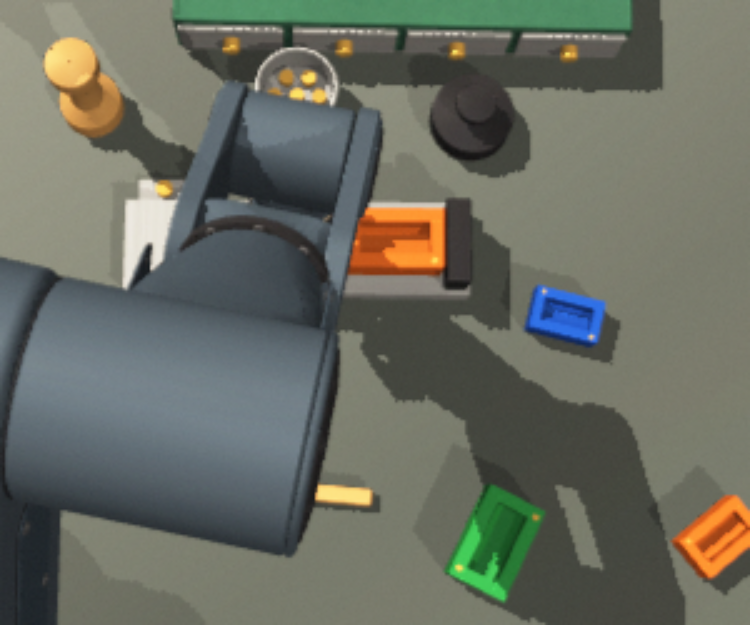

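The wrist view shows the knob still gripped at (281,300). The two outer holes are bare at (281,153) and (282,47), so the pin is in the third. The top view shows the box half at (400,240), shut against the iron jaw, with its middle within 1 mm of seat along the bar. The things in view have not moved.

```bash
python3 -c "
from station import order
print(order.sign_off())"
```

```text
the job is handed in; nothing more can be done
None
```

The job is handed in: the orange core box half stands on the bar shut between the jaws, the pin is home in the next hole by measured knob height and jaw travel, and the gripper still holds the knob; no verdict came back.

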